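# Make up the planing kit and the clamping kit

### The arm

A 6-joint arm with a two-finger parallel gripper is mounted at the origin on the work surface. World frame = base frame: x ahead of the robot, y to its left, z up, the work surface at z = 0. Lengths are in m, angles in rad, forces in N, time in s.
With the tool pointing down it reaches from about 0.3 to 0.875 m from the base axis. Payload 6.4 kg.
Tool frame: the origin (TCP) lies on the centre line of the jaws, within the pads' length; the fingertips stand 25 mm ahead of it and the grasp point (between the pads) lies 6 mm ahead of it (ctrl.tip_reach is the distance from the TCP to the fingertips, in m); z points along the fingers, y is the line along which they close (so a half turn about z gives the same grasp; the last joint's range is limited). The gripper opens to 85 mm and grips with 20 to 120 N. Pads are 22 mm wide; open, the fingers measure 114 mm over their backs; the gripper's body (76 mm by 85 mm) begins 54 mm behind the grasp point. The pads swing forward as they close: fully open they stand 13 mm farther back than shut.
Start: joints at [-1.392, 0.181, 1.607, -0, 1.354, -0.206], TCP at [0.216, -0.533, 0.23] pointing down, gripper open.
Joint ranges: [-2.99, 2.99], [-0.89, 2.07], [0.3, 2.58], [-1.14, 4.28], [0, 2.63], [-3.12, 3.12]. Speed limits (rad/s): [2.57, 2.57, 3.01, 3.14, 3.14, 3.14].

### API

Orientations are given as a unit quaternion [w, x, y, z].
In Python, from bench import ctrl gives the robot as it stands.
- The arm moves only by the tool servo_tool, never from a script. Its argument "motion" is a list that holds one entry, the list of rows, each a list of 5 numbers: the shift along the tool's x, y, z in cm, then the turn about the tool's z in degrees, then the closure, from -1 (fully open) to 1 (shut). In form: [[[dx, dy, dz, twist, claw], ...]]. A call has 1 to 5 rows; each row is the pose to reach, as a shift and turn from the pose commanded when the call began, along the tool's axes at that moment; what a row does not reach only later rows make up. A row lasts 1/10 s, in which the tool goes at most 50 mm and 8.59 degrees, less where a joint would pass 70% of its speed; a pose out of reach is approached as far as the arm can. A call with a gripper value outside its range is refused whole. The fingers move at their own pace and stop on an object; the grip force is fixed at half the most. Time passes only in rows, so rows that repeat a pose let the fingers close. It gives the time, the measured TCP pose, the force, the opening and the grip force at its end, in the units of the state.
- ctrl.get_obs(): the state, without advancing time (a new reading comes with each control period).
- ctrl.camera(name): name is "side" or "top"; returns a dict with "pixels" (420x560x3 uint8, red, green, blue), "depth" (420x560 float32, m along the optical axis (not along the pixel's ray), 0 where there is no reading), "fx", "fy", "cx", "cy" (pixels), "k1" (the pictures are not rectified: a ray, as slopes to the right and down, at radius r is drawn at 1 + k1 r^2 times it, then the intrinsics apply), "R" (3x3) and "t" (3): a world point X has camera coordinates R X + t. Camera axes: x right, y down, z forward; pixel columns grow to the right and rows downward; lengths in m; the calibration is good to about 2 mm. A picture is of the moment at which its call begins.
- ctrl.hand_in(): hands the job in; it is judged then, once.
The state is a dict: "time_s": time; "q": joint angles; "dq": joint speeds; "joint_efforts": joint torques, N m; "eef_pos": TCP position; "eef_rot": TCP orientation; "wrist_force": force on the tool from outside, world axes, zero at the start; "torque": the same for the moment, N m; "opening": opening from 0.0 (shut) to 1.0 (fully open); "grasp_force": force on a finger pad.
Only numpy, scipy, OpenCV 4.12 (cv2) and the standard library are available. Lean on these libraries where they do the work, as an engineer would, in place of code of your own. Each camera call takes 0.05 s, during which the arm holds its last target. There are 200 camera calls.

### The job

Make up the two work-holding kits: the squarish plywood tray gets the two low bench dogs, one in each of its two small bays, and the tapered wedge in its long bay; the long narrow grey tray gets the tall bench dog in its small bay and the wooden cam clamp in its large bay. Each piece rests flat on the floor of its bay the same way up as it lies on the bench now (dogs on their heads, cam with its peg up, not up on a divider or rim). Leave the star knob and the straight packing block where they lie.

Things in the scene. Friction and masses are not known exactly. Their poses are not given: they have to be found in the camera images.
- low_dog_1: Bare aluminium bench dog standing upside down on its head, shank up: head a disc 30 mm across and 8 mm thick below, above it a plain round shank 20 mm across and 26 mm long, 34 mm tall in all; the two low dogs are alike and interchangeable. Loose, about 45 g. Origin: centre of the head's underside; z up along the shank.
- low_dog_2: Bare aluminium bench dog standing upside down on its head, shank up: head a disc 30 mm across and 8 mm thick below, above it a plain round shank 20 mm across and 26 mm long, 34 mm tall in all; the two low dogs are alike and interchangeable. Loose, about 45 g. Origin: centre of the head's underside; z up along the shank.
- tall_dog: Bare aluminium bench dog standing upside down on its head, shank up: head a disc 40 mm across and 15 mm thick below, above it a plain round shank 20 mm across and 50 mm long, 65 mm tall in all, with a broader head and nearly twice the height of the low dogs. Loose, about 100 g. Origin: centre of the head's underside; z up along the shank.
- cam_clamp: Eccentric cam clamp lying flat, loose, about 100 g: pale wooden disc 56 mm across, 18 mm thick, with a stub lever 20 mm wide; a round steel peg 20 mm across stands 24 mm out of its top (42 mm in all). Origin: on the peg's axis (its balance point) at the underside; x along the lever, z up. The lever ends at x +55 mm; the disc's centre is at x -10 mm, its edge at x -38 mm.
- wedge: Dark wooden wedge lying on its side, 110 mm long, 28 mm high, tapering (seen from above) evenly from 30 mm wide at its -x end to 12 mm at its +x end, 21 mm at the middle. Loose, about 55 g. Origin: middle of its length and width, on the underside; x along its length towards the thin end, z up.
- planing_tray: Squarish plywood tray, fixed: outside 142 mm (its x) by 155 mm (y), walls 6 mm thick, 20 mm high; inner floor 6 mm above the bench. Origin: centre of its underside, z up. Dividers 5 mm thick, tops 14 mm above the bench, make a long bay, 130 mm (x) by 76 mm (y), centre x 0, y +33.5 mm, and two small bays 62 by 62 mm, centres x +33.5 and -33.5 mm, y -40.5 mm.
- clamping_tray: Long narrow grey plastic tray, fixed: outside 96 mm (its x) by 199 mm (y), walls 6 mm thick, 20 mm high; inner floor 6 mm above the bench. Origin: centre of its underside, z up. A divider 5 mm thick, top 14 mm above the bench, makes a large bay, 84 mm (x) by 120 mm (y), centre x 0, y +33.5 mm, and a small bay, 84 mm (x) by 62 mm (y), centre x 0, y -62.5 mm.
- star_knob: Not for the kits, to be left alone: black plastic star knob with five lobes, 52 mm across and 16 mm thick, face down, with a boss 22 mm across on top, 28 mm tall in all; loose. Origin: centre of its underside.
- packing_block: Not for the kits, to be left alone: dark wooden packing block with parallel sides, 100 by 30 mm and 28 mm high; loose. Origin: centre of its underside; x along its length.
There are look-alikes about, which are no part of the job. Leave any yellow look-alike of the low_dog_2 alone.

How it is judged:
At the end, for the whole second after the job is handed in: Each piece is at rest, the right way up (within 0.1 rad), on the floor of its own bay (within 3 mm of the floor's height), its origin inside the bay about as far as the walls let it lie; one low dog to each small bay. Star knob and packing block are within 20 mm of where they were ((((x of low_dog_1 in the frame of planing_tray between 0.015 and 0.052 m and y of low_dog_1 in the frame of planing_tray between -0.058 and -0.023 m and z of low_dog_1 in the frame of planing_tray between 0.003 and 0.009 m and angle between low_dog_1's own z axis and vertical below 0.1 rad and linear speed of low_dog_1 below 0.02 m/s and angular speed of low_dog_1 below 0.2 rad/s) and (x of low_dog_2 in the frame of planing_tray between -0.052 and -0.015 m and y of low_dog_2 in the frame of planing_tray between -0.058 and -0.023 m and z of low_dog_2 in the frame of planing_tray between 0.003 and 0.009 m and angle between low_dog_2's own z axis and vertical below 0.1 rad and linear speed of low_dog_2 below 0.02 m/s and angular speed of low_dog_2 below 0.2 rad/s)) or ((x of low_dog_1 in the frame of planing_tray between -0.052 and -0.015 m and y of low_dog_1 in the frame of planing_tray between -0.058 and -0.023 m and z of low_dog_1 in the frame of planing_tray between 0.003 and 0.009 m and angle between low_dog_1's own z axis and vertical below 0.1 rad and linear speed of low_dog_1 below 0.02 m/s and angular speed of low_dog_1 below 0.2 rad/s) and (x of low_dog_2 in the frame of planing_tray between 0.015 and 0.052 m and y of low_dog_2 in the frame of planing_tray between -0.058 and -0.023 m and z of low_dog_2 in the frame of planing_tray between 0.003 and 0.009 m and angle between low_dog_2's own z axis and vertical below 0.1 rad and linear speed of low_dog_2 below 0.02 m/s and angular speed of low_dog_2 below 0.2 rad/s))) and x of wedge in the frame of planing_tray between -0.02 and 0.02 m and y of wedge in the frame of planing_tray between 0 and 0.067 m and z of wedge in the frame of planing_tray between 0.003 and 0.009 m and angle between each of wedge, tall_dog, cam_clamp's own z axis and vertical below 0.1 rad and linear speed of each of wedge, tall_dog, cam_clamp below 0.02 m/s and angular speed of each of wedge, tall_dog, cam_clamp below 0.2 rad/s and x of tall_dog in the frame of clamping_tray between -0.03 and 0.03 m and y of tall_dog in the frame of clamping_tray between -0.08 and -0.045 m and z of tall_dog in the frame of clamping_tray between 0.003 and 0.009 m and x of cam_clamp in the frame of clamping_tray between -0.02 and 0.02 m and y of cam_clamp in the frame of clamping_tray between 0 and 0.068 m and z of cam_clamp in the frame of clamping_tray between 0.003 and 0.009 m and distance of each of star_knob, packing_block from where it was at the start of the episode below 0.02 m); the robot touches nothing.
It fails at once if the star knob is moved by more than 20 mm (distance of star_knob from where it was at the start of the episode above 0.02 m).
It fails at once if the packing block is moved by more than 20 mm (distance of packing_block from where it was at the start of the episode above 0.02 m).
It also fails if it takes over 115 s, if anything falls off the work surface, if the arm or the gripper's body presses on something with over 40 N, if the wrist force passes 120 N, or if a joint passes its speed limit or range.

## Working session

There is one attempt and no reset: what is moved stays moved. The work goes in short steps, Python scripts to look and compute and a tool call to move; the robot and the scene stay as the last step left them, time stands still between calls to the robot, and variables do not carry over. Pictures are saved under pics/ and viewed, at most 14 in all, crops included, and the job is handed in when it is done.

Besides the shell and the picture viewer there is one more tool, called after "Request:" by a JSON object that holds its "api" and its "payload", one argument or row to a line. servo_tool: Moves the arm, as the interface text tells. Its arguments: {"type":"object","properties":{"motion":{"type":"array"}},"required":["motion"]}

```bash
mkdir -p pics; cat > h.py <<'E'
import numpy as np, cv2
from bench import ctrl
def snap(name):
    c=ctrl.camera(name); np.savez(f'{name}.npz',**c); return c
def load(name): return dict(np.load(f'{name}.npz'))
def world(c):
    h,w=c['depth'].shape
    u,v=np.meshgrid(np.arange(w),np.arange(h))
    xd=(u-c['cx'])/c['fx']; yd=(v-c['cy'])/c['fy']; x,y=xd.copy(),yd.copy()
    for _ in range(8):
        f=1+c['k1']*(x*x+y*y); x,y=xd/f,yd/f
    d=c['depth']; P=np.stack([x*d,y*d,d],-1)
    return (P-c['t'])@c['R']
def save(n,c,box=None,s=1):
    im=c['pixels'][...,::-1]
    if box: im=im[box[1]:box[3],box[0]:box[2]]
    cv2.imwrite(f'pics/{n}.png',cv2.resize(im,None,fx=s,fy=s,interpolation=cv2.INTER_CUBIC))
E
python3 - <<'E'
from h import *
for n in('top','side'):
    c=snap(n); save(n+'0',c,s=1.4)
    print(n,c['t'],c['R'].round(3).tolist(),c['k1'],c['fx'])
print(ctrl.get_obs())
E
```

```text
top [-0.01579998  0.50929237  0.72819155] [[0.009, -1.0, 0.012], [-0.982, -0.011, -0.188], [0.188, -0.01, -0.982]] -0.05209652564807748 387.0782162726436
side [-0.4910886   0.05683833  0.95233624] [[0.997, -0.079, -0.006], [-0.064, -0.767, -0.638], [0.046, 0.636, -0.77]] -0.028179578302085288 459.54878428272576
{'time_s': 0.1, 'q': array([-1.39232246e+00,  1.81466773e-01,  1.60789414e+00, -3.12735645e-05,
        1.35380015e+00, -2.06320137e-01]), 'dq': array([ 0.00120657, -0.00119738, -0.00190508,  0.00054423, -0.00084311,
        0.00082766]), 'joint_efforts': array([ 3.25671399e-04, -4.45876300e+01, -3.52236986e+01, -2.45658057e-04,
        4.19065604e-03,  9.70827898e-06]), 'eef_pos': array([ 0.21574345, -0.53245893,  0.22908093]), 'eef_rot': array([-7.84343725e-04,  9.81547772e-01,  1.91215473e-01, -4.34768250e-06]), 'wrist_force': array([0.11164793, 0.84282498, 0.12770638]), 'torque': array([0.01660875, 0.05432192, 0.00484272]), 'grasp_force': 0.0, 'opening': 0.9997595866548908}
```

View pics/top0.png

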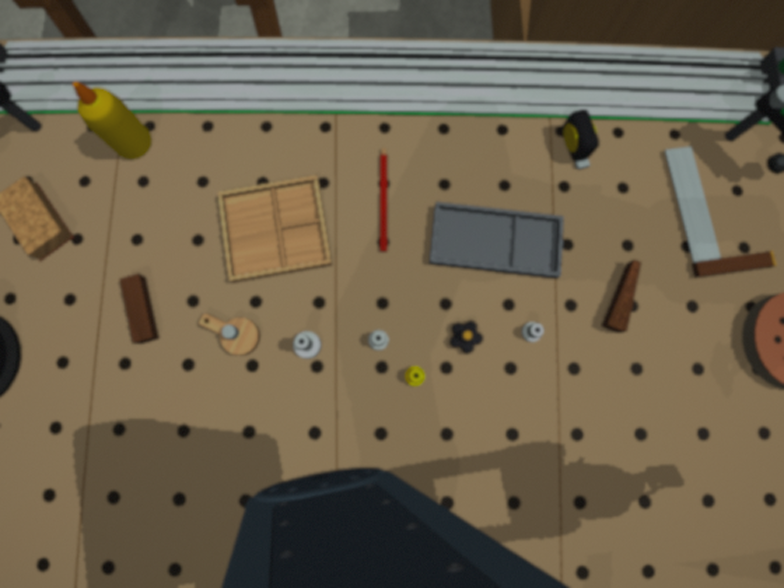

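View pics/side0.png

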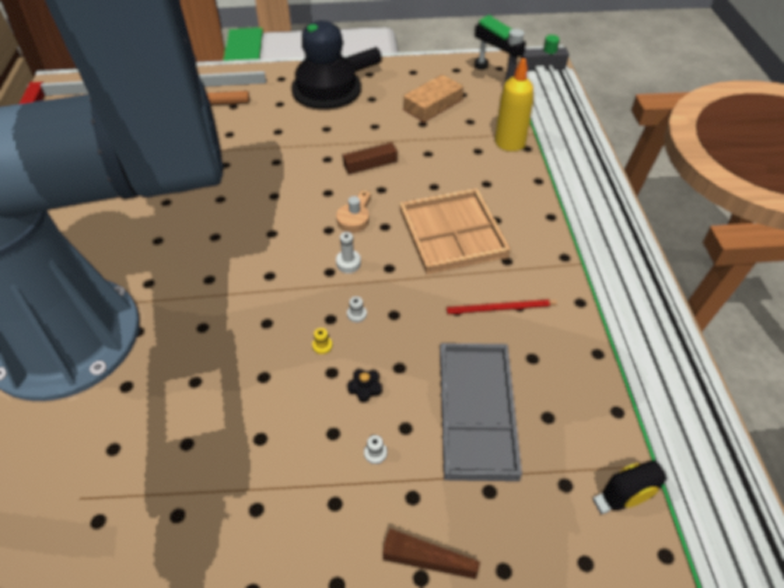

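The top picture shows these pieces (pixels at 1.4x):
- **Low dogs:** bare aluminium at (379,340) and (533,331). The yellow one at (415,376) is the look-alike to leave alone.
- **Tall dog:** (306,344).
- **Cam:** (236,334).
- **Wedge:** the tapered piece at (621,297). The parallel-sided piece at (139,308) is the packing block.
- **Star knob:** (466,336).
- **Trays:** plywood at (273,230), grey at (497,240).

I'll confirm the dogs and the wedge in an enlarged crop.

```bash
python3 - <<'E'
from h import *
c=load('top'); save('crop0',c,(80,180,480,280),2)
for n in('top','side'):
    c=load(n); W=world(c); z=W[...,2]
    zb=z[(abs(W[...,0]-.5)<.25)&(abs(W[...,1])<.4)&(c['depth']>0)]; print(n,'bench z',np.median(zb))
    m=((z>.006)&(z<.09)&(W[...,0]>.3)&(W[...,0]<.75)&(abs(W[...,1])<.5)&(c['depth']>0)).astype(np.uint8)
    k,l,s,ce=cv2.connectedComponentsWithStats(m)
    for i in range(1,k):
        if s[i,4]<40: continue
        p=W[l==i]; zm=np.percentile(p[:,2],98)
        t=p[p[:,2]>zm-.006]
        (cx,cy),(a,b),an=cv2.minAreaRect((p[:,:2]*1000).astype(np.float32))
        print(s[i,4],'px',(ce[i]*1.4).round(),'zmax %.3f'%zm,'top ctr',((t[:,:2].max(0)+t[:,:2].min(0))/2).round(4),'rect',np.round([cx,cy,a,b,an],1))
E
```

```text
top bench z 0.0006058552792572854
571 px [127. 141.] zmax 0.088 top ctr [0.7348 0.3978] rect [731.4 398.5  20.6  57.9  19. ]
403 px [582. 148.] zmax 0.061 top ctr [ 0.7388 -0.3109] rect [ 733.7 -310.2   38.6   33.6   10.1]
1139 px [687. 203.] zmax 0.016 top ctr [ 0.6432 -0.4791] rect [ 643.6 -479.6  211.8   43.4    0.8]
307 px [384. 202.] zmax 0.011 top ctr [ 0.6539 -0.0008] rect [653.9  -0.9 160.    8.9   0.7]
2725 px [274. 229.] zmax 0.022 top ctr [0.6063 0.1674] rect [607.  167.  143.1 156.9  11.1]
2539 px [497. 239.] zmax 0.022 top ctr [ 0.5935 -0.1744] rect [ 593.3 -174.9  198.9   97.5   84. ]
127 px [ 60. 232.] zmax 0.035 top ctr [0.5981 0.4933] rect [5.978e+02 4.933e+02 3.070e+01 1.290e+01 4.000e-01]
732 px [623. 299.] zmax 0.031 top ctr [ 0.5054 -0.3606] rect [ 506.8 -365.1   31.3  109.6   68.7]
887 px [138. 308.] zmax 0.031 top ctr [0.4792 0.3625] rect [479.5 362.5 101.5  32.5  17.2]
775 px [233. 333.] zmax 0.043 top ctr [0.4441 0.2191] rect [442.3 226.5  90.2  54.7  83.1]
377 px [465. 335.] zmax 0.030 top ctr [ 0.444  -0.1249] rect [ 442.1 -124.3   46.9   47.     6.5]
164 p
[... 1142 characters left out ...]
 1.440e+01  0.000e+00]
105 px [465. 307.] zmax 0.010 top ctr [ 0.6038 -0.0012] rect [603.8  -1.2  58.6  13.3   1.2]
174 px [321. 339.] zmax 0.035 top ctr [ 0.3856 -0.0497] rect [386.2 -52.7  28.4  25.3   1.8]
1735 px [479. 414.] zmax 0.021 top ctr [ 0.5933 -0.174 ] rect [ 593.5 -174.3  201.    96.9   84.3]
422 px [365. 383.] zmax 0.029 top ctr [ 0.4442 -0.1242] rect [ 444.6 -126.4   48.3   48.3   83.5]
210 px [375. 448.] zmax 0.035 top ctr [ 0.4525 -0.2252] rect [ 451.9 -227.7   23.2   27.2   89.9]
604 px [618. 492.] zmax 0.060 top ctr [ 0.7384 -0.312 ] rect [ 732.1 -312.1   35.1   35.4    1.4]
1187 px [427. 554.] zmax 0.030 top ctr [ 0.5064 -0.3614] rect [ 508.2 -362.9   28.8  108.5   72.4]
```

View pics/crop0.png

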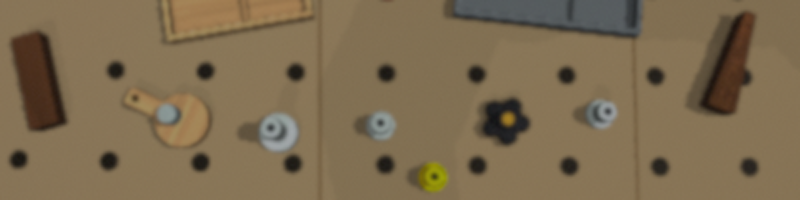

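The crop confirms it. The aluminium low dogs are at crop (380,125) and (601,113), the yellow one is at (433,177), and the wedge at (728,62) clearly tapers. The block at (38,80) has parallel sides. Next I'll get the angles of the wedge and the cam.

```bash
python3 - <<'E'
from h import *
for n in('top','side'):
    c=load(n); W=world(c); z=W[...,2]
    def sel(x,y,r,lo,hi): 
        m=(np.hypot(W[...,0]-x,W[...,1]-y)<r)&(z>lo)&(z<hi)&(c['depth']>0); return W[m][:,:2]
    p=sel(.507,-.363,.075,.024,.033)
    pc=p-p.mean(0); d=np.linalg.svd(pc,full_matrices=False)[2][0]; d*=np.sign(d[0]); e=np.array([-d[1],d[0]])
    s=p@d; t=p@e; ms=(s.max()+s.min())/2
    q=t[abs(s-ms)<.012]
    print(n,'wedge',len(p),'ang',np.degrees(np.arctan2(d[1],d[0])),'ctr',(d*ms+e*(q.max()+q.min())/2).round(4),'len',np.ptp(s),
      'w-,w+',[np.ptp(t[abs(s-ms-k)<.01]).round(4) for k in(-.04,.04)])
    p=sel(.443,.222,.075,.010,.021)
    (cx,cy),r=cv2.minEnclosingCircle((p*1000).astype(np.float32))
    pk=sel(.443,.222,.075,.034,.046); pk=(pk.max(0)+pk.min(0))/2
    f=p[np.argsort(np.hypot(*(p-pk).T))[-15:]].mean(0)
    print('cam peg',pk,'far',f,'ang',np.degrees(np.arctan2(*(f-pk)[::-1])))
E
```

```text
top wedge 561 ang -20.971918012985228 ctr [ 0.5068 -0.3651] len 0.10955709196762564 w-,w+ [np.float64(0.0297), np.float64(0.0166)]
cam peg [0.44409471 0.21910453] far [0.467603  0.2658476] ang 63.30099221129989
side wedge 928 ang -20.44116013232422 ctr [ 0.5075 -0.3653] len 0.10838168310943208 w-,w+ [np.float64(0.0286), np.float64(0.0156)]
cam peg [0.44429035 0.21736703] far [0.46737696 0.26424759] ang 63.781782385349985
```

Request:
{"api": "servo_tool", "payload": {
  "motion": [
    [[0, 0, 0, 8, -0.2], [0, 0, 0, 16, -0.2], [0, 0, 0, 22, -0.2], [0, 0, 0, 22, -0.2]]
  ]
}}

```text
time_s: 0.5
eef_pos: [0.2158, -0.5326, 0.2294]
eef_rot: [-0.0, 1.0, 0.0, -0.0]
wrist_force: [-0.0, 1.1, 0.8]
opening: 0.601
grasp_force: 0.0
```

Request:
{"api": "servo_tool", "payload": {
  "motion": [
    [[4.3, -2.5, 0, 4, -0.2], [8.6, -5, 0, 8, -0.2], [12.9, -7.5, 0, 12, -0.2], [17.2, -10, 0, 16, -0.2], [21.5, -12.5, 0, 20.5, -0.2]]
  ]
}}

```text
time_s: 1.0
eef_pos: [0.4321, -0.4065, 0.2298]
eef_rot: [-0.0, 0.984, -0.178, -0.0]
wrist_force: [0.3, -1.1, -0.2]
opening: 0.603
grasp_force: 0.0
```

Request:
{"api": "servo_tool", "payload": {
  "motion": [
    [[1.3, -1.5, 3.5, 0, -0.2], [2.6, -3, 7, 0, -0.2], [4, -4.7, 10, 0, -0.2], [5.6, -6.5, 13, 0, -0.2], [5.6, -6.5, 15, 0, -0.2]]
  ]
}}

```text
time_s: 1.5
eef_pos: [0.5071, -0.3637, 0.0771]
eef_rot: [-0.001, 0.985, -0.175, -0.001]
wrist_force: [-0.1, -0.4, 0.7]
opening: 0.602
grasp_force: 0.0
```

Request:
{"api": "servo_tool", "payload": {
  "motion": [
    [[0, 0, 0, 0, -0.2], [0, 0, 0, 0, -0.2]]
  ]
}}

```text
time_s: 1.7
eef_pos: [0.5057, -0.3664, 0.0798]
eef_rot: [-0.0, 0.984, -0.177, -0.0]
wrist_force: [0.2, -0.3, 1.2]
opening: 0.599
grasp_force: 0.0
```

Request:
{"api": "servo_tool", "payload": {
  "motion": [
    [[0.1, -0.2, 2, 0, -0.2], [0.1, -0.2, 3.5, 0, -0.2], [0.1, -0.2, 4.5, 0, -0.2], [0.1, -0.2, 4.5, 0, -0.2], [0.1, -0.2, 4.5, 0, 1]]
  ]
}}

```text
time_s: 2.2
eef_pos: [0.5075, -0.3653, 0.0352]
eef_rot: [0.0, 0.984, -0.178, 0.0]
wrist_force: [0.2, -0.7, 0.4]
opening: 0.443
grasp_force: 0.0
```

Request:
{"api": "servo_tool", "payload": {
  "motion": [
    [[0, 0, 0, 0, 1], [0, 0, 0, 0, 1], [0, 0, 0, 0, 1], [0, 0, 0, 0, 1], [0, 0, 0, 0, 1]]
  ]
}}

```text
time_s: 2.7
eef_pos: [0.5076, -0.365, 0.035]
eef_rot: [0.0, 0.984, -0.178, 0.0]
wrist_force: [-0.8, -0.2, 0.8]
opening: 0.003
grasp_force: 0.0
```

```bash
python3 - <<'E'
from h import *
c=snap('side'); save('s1',c,(180,300,420,420),3); c=snap('top')
save('t1',c,(360,150,560,300),3); print(ctrl.tip_reach)
E
```

```text
0.025
```

View pics/s1.png

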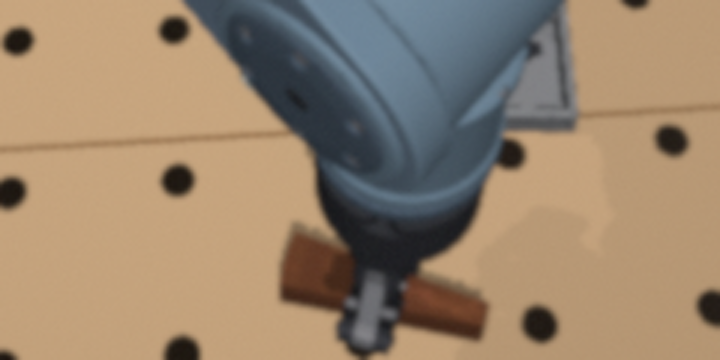

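The crop shows the gripper at (370,300) reaching below the wedge's near edge. The wedge looks to be behind both fingers. I'll measure where each of them is.

```bash
python3 - <<'E'
from h import *
c=load('side'); W=world(c)
np.set_printoptions(suppress=True,precision=3)
for (u,v) in [(300,260),(440,285),(470,310),(365,300),(365,330),(365,345),(350,340),(380,340),(385,275)]:
    print((u,v),W[300+v//3,180+u//3])
E
```

```text
(300, 260) [ 0.465 -0.348  0.026]
(440, 285) [ 0.536 -0.367  0.025]
(470, 310) [ 0.55  -0.382  0.028]
(365, 300) [ 0.489 -0.406  0.137]
(365, 330) [ 0.488 -0.416  0.127]
(365, 345) [ 0.488 -0.422  0.125]
(350, 340) [ 0.481 -0.42   0.127]
(380, 340) [ 0.494 -0.422  0.13 ]
(385, 275) [ 0.498 -0.401  0.155]
```

View pics/t1.png

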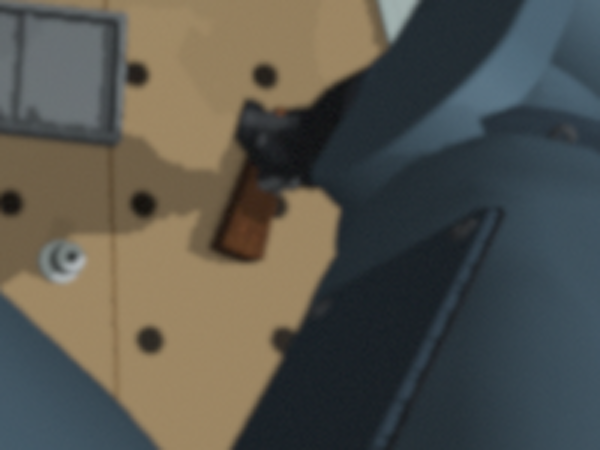

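Request:
{"api": "servo_tool", "payload": {
  "motion": [
    [[0, 0, -1.5, 0, 1], [0, 0, -3, 0, 1], [0, 0, -4.5, 0, 1], [0, 0, -6, 0, 1]]
  ]
}}

```text
time_s: 3.2
eef_pos: [0.508, -0.3654, 0.0972]
eef_rot: [0.001, 0.984, -0.178, 0.001]
wrist_force: [1.1, 0.5, 0.2]
opening: -0.0
grasp_force: 0.0
```

```bash
python3 - <<'E'
from h import *
c=snap('side'); save('s2',c,(220,280,420,420),4); W=world(c); np.save('W',W)
np.set_printoptions(suppress=True,precision=3)
z=W[...,2]
m=(np.hypot(W[...,0]-.507,W[...,1]+.365)<.08)&(z>.008)&(z<.1)
print(np.histogram(z[m],bins=np.arange(0.005,.1,.005)))
E
```

```text
(array([ 36,  64,  71, 109, 600,   5,   0,   0,   0,   0,   0,   0,   0,
         0,   0,   0,   0,   0]), array([0.005, 0.01 , 0.015, 0.02 , 0.025, 0.03 , 0.035, 0.04 , 0.045,
       0.05 , 0.055, 0.06 , 0.065, 0.07 , 0.075, 0.08 , 0.085, 0.09 ,
       0.095]))
```

View pics/s2.png

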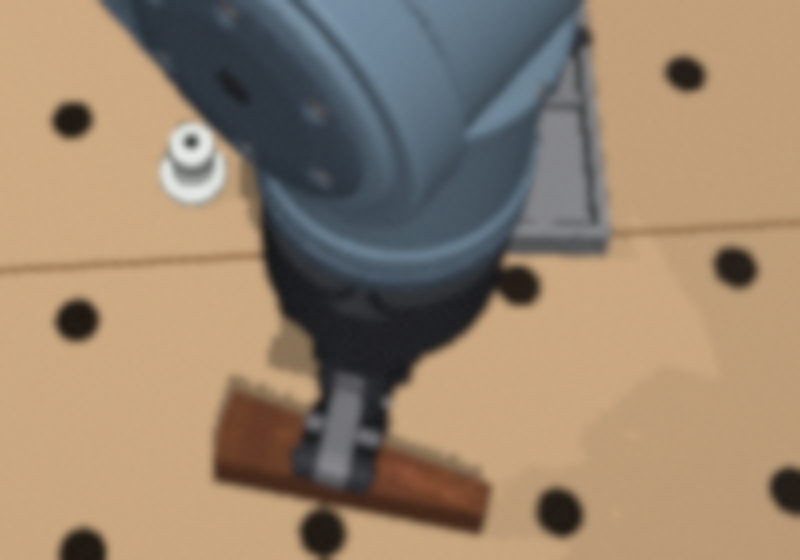

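```bash
python3 - <<'E'
from h import *
W=np.load('W.npy')
np.set_printoptions(suppress=True,precision=3)
for (u,v) in [(340,480),(340,450),(340,400),(310,470),(370,470),(365,485),(310,430),(370,430),(340,380),(330,350),(340,320),(400,320),(390,250)]:
    print((u,v),W[280+v//4,220+u//4])
z=W[...,2]; m=(z>.035)&(z<.14)&(np.hypot(W[...,0]-.507,W[...,1]+.365)<.15)
p=W[m]; print(len(p),p.min(0),p.max(0), p[np.argsort(p[:,2])[:8]])
E
```

```text
(340, 480) [ 0.491 -0.423  0.188]
(340, 450) [ 0.491 -0.415  0.194]
(340, 400) [ 0.492 -0.403  0.204]
(310, 470) [ 0.481 -0.418  0.189]
(370, 470) [ 0.499 -0.421  0.191]
(365, 485) [ 0.498 -0.425  0.19 ]
(310, 430) [ 0.483 -0.404  0.182]
(370, 430) [ 0.503 -0.401  0.17 ]
(340, 380) [ 0.493 -0.399  0.209]
(330, 350) [ 0.489 -0.397  0.23 ]
(340, 320) [ 0.491 -0.398  0.254]
(400, 320) [ 0.507 -0.402  0.261]
(390, 250) [ 0.501 -0.402  0.309]
7 [ 0.451 -0.375  0.036] [ 0.518 -0.234  0.117] [[ 0.451 -0.234  0.036]
 [ 0.518 -0.372  0.109]
 [ 0.516 -0.374  0.112]
 [ 0.513 -0.374  0.113]
 [ 0.515 -0.375  0.114]
 [ 0.516 -0.374  0.117]
 [ 0.514 -0.375  0.117]]
```

```bash
python3 - <<'E'
from h import *
np.set_printoptions(suppress=True,precision=3)
c=snap('top'); W=world(c); z=W[...,2]
save('t2',c,(400,180,500,255),7)
m=(z>.04)&(z<.2)&(np.hypot(W[...,0]-.507,W[...,1]+.365)<.1)&(c['depth']>0)
p=W[m]; print(len(p)); v,u=np.nonzero(m); o=np.argsort(p[:,2])[:12]
print(np.c_[p[o],u[o],v[o]])
m=(z>.02)&(z<.035)&(np.hypot(W[...,0]-.507,W[...,1]+.365)<.08)&(c['depth']>0);p=W[m][:,:2]
print('wedge',cv2.minAreaRect((p*1000).astype(np.float32)))
ca=-c['R'].T@c['t'];print(ca)
c=load('side');ca=-c['R'].T@c['t'];print(ca)
E
```

```text
555
[[  0.507  -0.358   0.102 461.    203.   ]
 [  0.505  -0.357   0.103 461.    204.   ]
 [  0.503  -0.357   0.103 461.    205.   ]
 [  0.506  -0.358   0.105 462.    203.   ]
 [  0.498  -0.366   0.107 467.    207.   ]
 [  0.504  -0.357   0.107 462.    204.   ]
 [  0.502  -0.356   0.108 462.    205.   ]
 [  0.507  -0.353   0.108 460.    202.   ]
 [  0.498  -0.367   0.108 468.    207.   ]
 [  0.5    -0.362   0.109 465.    206.   ]
 [  0.5    -0.36    0.109 464.    206.   ]
 [  0.5    -0.363   0.109 466.    206.   ]]
wedge ((505.4072570800781, -366.87274169921875), (30.479572296142578, 108.48634338378906), 66.42444610595703)
[ 0.364 -0.003  0.811]
[ 0.45  -0.601  0.767]
```

View pics/t2.png

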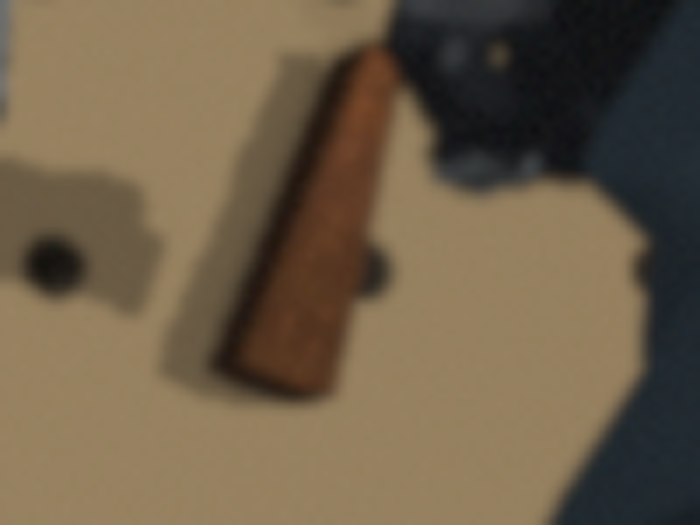

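The second crop shows the wedge untouched and the shut fingertips at crop (440,170). Depth puts the tips at z of about 0.10, level with the reported TCP (0.097). That makes the tips about 30 mm higher than tip_reach implies. Since shutting at 0.035 missed a 28 mm wedge, going 20 mm lower must be safe.

Request:
{"api": "servo_tool", "payload": {
  "motion": [
    [[0, 0, 2, 0, -0.2], [0, 0, 4, 0, -0.2], [0, 0, 4, 0, -0.2], [0, 0, 6, 0, -0.2], [0, 0, 7, 0, -0.2]]
  ]
}}

```text
time_s: 3.8
eef_pos: [0.5073, -0.3647, 0.0244]
eef_rot: [-0.0, 0.984, -0.178, -0.0]
wrist_force: [0.2, 1.1, -0.3]
opening: 0.597
grasp_force: 0.0
```

Request:
{"api": "servo_tool", "payload": {
  "motion": [
    [[0, 0, 0.6, 0, -0.2], [0, 0, 1, 0, -0.2], [0, 0, 1, 0, 1], [0, 0, 1, 0, 1], [0, 0, 1, 0, 1]]
  ]
}}

```text
time_s: 4.3
eef_pos: [0.5081, -0.3654, 0.0158]
eef_rot: [0.0, 0.984, -0.178, 0.001]
wrist_force: [-0.6, 0.0, 2.5]
opening: 0.231
grasp_force: 58.8
```

Request:
{"api": "servo_tool", "payload": {
  "motion": [
    [[0, 0, 0, 0, 1], [0, 0, 0, 0, 1], [0, 0, 0, 0, 1], [0, 0, 0, 0, 1]]
  ]
}}

```text
time_s: 4.7
eef_pos: [0.508, -0.3654, 0.0158]
eef_rot: [0.0, 0.984, -0.178, 0.001]
wrist_force: [-0.1, 1.4, 6.0]
opening: 0.229
grasp_force: 59.1
```

Request:
{"api": "servo_tool", "payload": {
  "motion": [
    [[0, 0, -1, 0, 1], [0, 0, -3, 0, 1], [0, 0, -6, 0, 1], [0, 0, -9, 0, 1], [0, 0, -12, 0, 1]]
  ]
}}

```text
time_s: 5.2
eef_pos: [0.5072, -0.3645, 0.1361]
eef_rot: [-0.0, 0.984, -0.178, -0.0]
wrist_force: [-0.2, -0.5, -1.3]
opening: 0.228
grasp_force: 58.6
```

Request:
{"api": "servo_tool", "payload": {
  "motion": [
    [[0, 0, 0, -7, 1], [0, 0, 0, -14, 1], [0, 0, 0, -20.5, 1], [0, 0, 0, -20.5, 1]]
  ]
}}

```text
time_s: 5.6
eef_pos: [0.5074, -0.3647, 0.1351]
eef_rot: [-0.0, 1.0, 0.001, -0.0]
wrist_force: [0.7, 0.4, -0.8]
opening: 0.224
grasp_force: 58.6
```

Request:
{"api": "servo_tool", "payload": {
  "motion": [
    [[0.6, -4.2, 0, 0, 1], [1.4, -8.8, 0, 0, 1], [2.2, -13.4, 0, 0, 1], [3, -18, 0, 0, 1], [3.8, -22.6, 0, 0, 1]]
  ]
}}

```text
time_s: 6.1
eef_pos: [0.5453, -0.1371, 0.135]
eef_rot: [-0.0, 1.0, -0.002, -0.0]
wrist_force: [1.0, -1.2, -0.7]
opening: 0.232
grasp_force: 58.6
```

Request:
{"api": "servo_tool", "payload": {
  "motion": [
    [[0.8, -4.6, 0, 0, 1], [1.6, -9.2, 0, 0, 1], [2.4, -13.8, 0, 0, 1], [3.2, -18.4, 0, 0, 1], [3.9, -22.6, 0, 0, 1]]
  ]
}}

```text
time_s: 6.6
eef_pos: [0.5841, 0.0894, 0.1351]
eef_rot: [-0.0, 1.0, -0.001, 0.0]
wrist_force: [-0.2, -0.5, -0.6]
opening: 0.23
grasp_force: 58.7
```

Request:
{"api": "servo_tool", "payload": {
  "motion": [
    [[0.8, -4.6, 0, -3, 1], [1.6, -9.2, 0, -7, 1], [1.6, -11.4, 0, -11, 1], [1.6, -11.4, 0, -11, 1], [1.6, -11.4, 0, -11, 1]]
  ]
}}

```text
time_s: 7.1
eef_pos: [0.5997, 0.2013, 0.1346]
eef_rot: [0.0, 0.995, 0.095, -0.0]
wrist_force: [-0.5, -0.7, -0.9]
opening: 0.23
grasp_force: 58.7
```

```bash
python3 - <<'E'
from h import *
np.set_printoptions(suppress=True,precision=3)
print(ctrl.get_obs()['eef_pos'])
c=snap('side'); save('s3',c,(220,70,420,210),4); W=world(c); z=W[...,2]
im=c['pixels'].astype(int); brown=(im[...,0]>im[...,2]*1.6)&(im.sum(-1)<300)
m=(np.hypot(W[...,0]-.6,W[...,1]-.2)<.1)&(z>.06)&(z<.2)&(c['depth']>0)
p=W[m&brown];print(len(p),np.percentile(p,[2,50,98],axis=0))
g=W[m&~brown];print(len(g),g[np.argsort(g[:,2])[:10]])
E
```

```text
[0.6   0.201 0.135]
652 [[0.545 0.176 0.119]
 [0.582 0.195 0.139]
 [0.651 0.214 0.184]]
328 [[0.654 0.205 0.121]
 [0.598 0.194 0.125]
 [0.605 0.193 0.126]
 [0.602 0.193 0.126]
 [0.609 0.195 0.126]
 [0.607 0.196 0.126]
 [0.6   0.194 0.127]
 [0.595 0.191 0.128]
 [0.6   0.191 0.128]
 [0.604 0.192 0.129]]
```

View pics/s3.png

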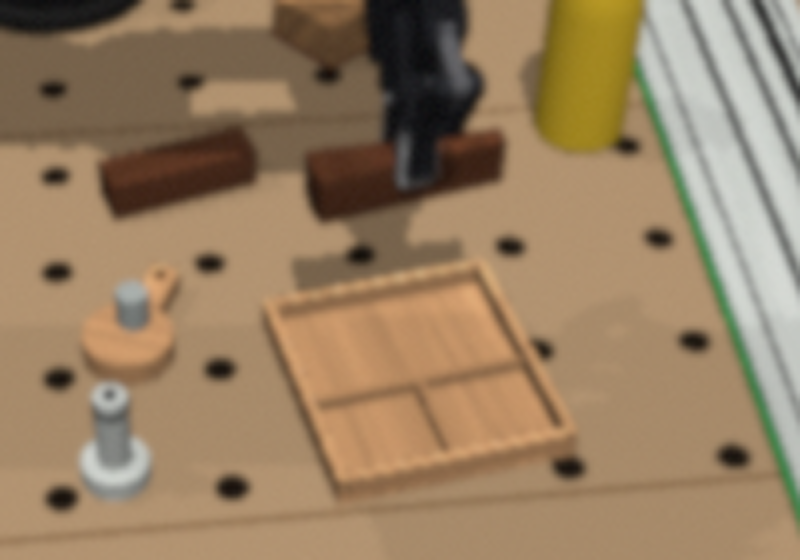

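The crop shows the wedge held level at (400,170), clear of the plywood tray. The fingertip is about 6 mm above its underside, so the tips are really about 10 mm ahead of the TCP. I'll lower it into the long bay.

Request:
{"api": "servo_tool", "payload": {
  "motion": [
    [[0, 0, 3.5, 0, 1], [0, 0, 7, 0, 1], [0, 0, 9.5, 0, 1], [0, 0, 10.8, 0, 1], [0, 0, 11.2, 0, 1]]
  ]
}}

```text
time_s: 7.65
eef_pos: [0.5989, 0.1996, 0.0217]
eef_rot: [0.0, 0.995, 0.095, -0.002]
wrist_force: [-5.6, -1.0, 10.8]
opening: 0.23
grasp_force: 59.5
```

Request:
{"api": "servo_tool", "payload": {
  "motion": [
    [[0, 0, 0, 0, 1], [0, 0, 0, 0, 0.3], [0, 0, 0, 0, 0.3], [0, 0, -3, 0, 0.3], [0, 0, -7, 0, 0]]
  ]
}}

```text
time_s: 8.15
eef_pos: [0.5985, 0.201, 0.0921]
eef_rot: [0.0, 0.995, 0.096, -0.002]
wrist_force: [0.7, -0.4, 0.2]
opening: 0.493
grasp_force: 0.0
```

Request:
{"api": "servo_tool", "payload": {
  "motion": [
    [[-4.4, 1.4, -1.5, 3, 0], [-8.8, 2.8, -3, 6, 0], [-13.2, 4.2, -3, 9, 0], [-17.6, 5.6, -3, 11, 0], [-18.4, 5.8, -3, 11, 0]]
  ]
}}

```text
time_s: 8.65
eef_pos: [0.4262, 0.108, 0.1225]
eef_rot: [0.0, 1.0, -0.0, -0.001]
wrist_force: [-0.4, 0.3, -0.3]
opening: 0.495
grasp_force: 0.0
```

Request:
{"api": "servo_tool", "payload": {
  "motion": [
    [[0, 0, 0, 0, 0], [0, 0, 0, 0, 0]]
  ]
}}

```text
time_s: 8.85
eef_pos: [0.4325, 0.1091, 0.1242]
eef_rot: [-0.0, 1.0, 0.0, 0.002]
wrist_force: [0.4, 0.1, 0.5]
opening: 0.497
grasp_force: 0.0
```

Request:
{"api": "servo_tool", "payload": {
  "motion": [
    [[-0.3, 0, 2, 0, 0], [-0.3, 0, 4.5, 0, 0], [-0.3, 0, 7, 0, 0], [-0.3, 0, 8.4, 0, 0], [-0.3, 0, 8.4, 0, 1]]
  ]
}}

```text
time_s: 9.35
eef_pos: [0.4274, 0.1094, 0.0372]
eef_rot: [-0.0, 1.0, 0.001, -0.002]
wrist_force: [-0.5, 0.7, 0.5]
opening: 0.346
grasp_force: 0.0
```

Request:
{"api": "servo_tool", "payload": {
  "motion": [
    [[0, 0, 0, 0, 1], [0, 0, 0, 0, 1], [0, 0, 0, 0, 1], [0, 0, 0, 0, 1]]
  ]
}}

```text
time_s: 9.75
eef_pos: [0.4283, 0.109, 0.0396]
eef_rot: [0.0, 1.0, 0.0, 0.001]
wrist_force: [-0.2, 0.2, -0.8]
opening: 0.211
grasp_force: 58.5
```

Request:
{"api": "servo_tool", "payload": {
  "motion": [
    [[0, 0, -2, 0, 1], [0, 0, -5, 0, 1], [0, 0, -8, 0, 1], [0, 0, -10, 0, 1], [2, 4, -10, 0, 1]]
  ]
}}

```text
time_s: 10.25
eef_pos: [0.4484, 0.0717, 0.1423]
eef_rot: [-0.001, 1.0, 0.003, 0.003]
wrist_force: [1.5, 0.6, -1.1]
opening: 0.21
grasp_force: 58.9
```

Request:
{"api": "servo_tool", "payload": {
  "motion": [
    [[1.8, 4, 0, 0, 1], [3.6, 8, 0, 0, 1], [5.4, 12, 0, 0, 1], [7.2, 16, 0, 0, 1], [9, 20, 0, 0, 1]]
  ]
}}

```text
time_s: 10.75
eef_pos: [0.5384, -0.1328, 0.1393]
eef_rot: [0.0, 1.0, 0.0, 0.0]
wrist_force: [0.5, 0.3, -0.3]
opening: 0.206
grasp_force: 58.9
```

Request:
{"api": "servo_tool", "payload": {
  "motion": [
    [[1.8, 4, 0, 0, 1], [3.5, 8, 0, 0, 1], [4.9, 10.6, 0, 0, 1], [4.9, 10.6, 0, 0, 1], [4.9, 10.6, 0, 0, 1]]
  ]
}}

```text
time_s: 11.25
eef_pos: [0.5866, -0.2372, 0.1386]
eef_rot: [-0.0, 1.0, -0.0, -0.0]
wrist_force: [-1.3, 0.3, -1.4]
opening: 0.21
grasp_force: 59.0
```

Request:
{"api": "servo_tool", "payload": {
  "motion": [
    [[0, 0, 3, 0, 1], [0, 0, 6, 0, 1], [0, 0, 8, 0, 1], [0, 0, 9, 0, 1], [0, 0, 9.3, 0, 1]]
  ]
}}

```text
time_s: 11.75
eef_pos: [0.5861, -0.2354, 0.0449]
eef_rot: [-0.001, 1.0, 0.001, -0.001]
wrist_force: [0.6, 1.1, -1.4]
opening: 0.214
grasp_force: 59.0
```

Request:
{"api": "servo_tool", "payload": {
  "motion": [
    [[0, 0, 0, 0, 1], [0, 0, 0, 0, 0.3], [0, 0, 0, 0, 0.3], [0, 0, 0, 0, 0.3], [0, 0, -4, 0, 0.2]]
  ]
}}

```text
time_s: 12.25
eef_pos: [0.5831, -0.2347, 0.0809]
eef_rot: [-0.003, 1.0, 0.0, -0.005]
wrist_force: [-0.4, 0.6, -0.2]
opening: 0.401
grasp_force: 0.0
```

Request:
{"api": "servo_tool", "payload": {
  "motion": [
    [[0, 0, -4, 0, 0], [-4.5, -0.4, -4, 0, 0], [-9, -0.8, -4, 0, 0], [-13.4, -1.2, -4, 0, 0], [-13.4, -1.2, -2, 0, 0]]
  ]
}}

```text
time_s: 12.75
eef_pos: [0.4501, -0.2247, 0.1079]
eef_rot: [0.001, 1.0, -0.0, 0.001]
wrist_force: [-0.5, 0.1, 0.4]
opening: 0.499
grasp_force: 0.0
```

Request:
{"api": "servo_tool", "payload": {
  "motion": [
    [[0, 0, 0, 0, 0], [0, 0, 0, 0, 0], [0, 0, 0, 0, 0]]
  ]
}}

```text
time_s: 13.05
eef_pos: [0.4542, -0.2257, 0.1069]
eef_rot: [0.001, 1.0, 0.001, 0.001]
wrist_force: [0.1, 0.0, -0.7]
opening: 0.501
grasp_force: 0.0
```

Request:
{"api": "servo_tool", "payload": {
  "motion": [
    [[-0.2, -0.1, 2.5, 0, 0], [-0.2, -0.1, 5, 0, 0], [-0.2, -0.1, 7, 0, 0], [-0.2, -0.1, 8.1, 0, 0], [-0.2, -0.1, 8.1, 0, 0]]
  ]
}}

```text
time_s: 13.55
eef_pos: [0.4506, -0.2235, 0.0238]
eef_rot: [-0.001, 1.0, 0.001, -0.001]
wrist_force: [-0.4, -0.4, 0.3]
opening: 0.499
grasp_force: 0.0
```

Request:
{"api": "servo_tool", "payload": {
  "motion": [
    [[0, 0, 0, 0, 1], [0, 0, 0, 0, 1], [0, 0, 0, 0, 1], [0, 0, 0, 0, 1], [0, 0, 0, 0, 1]]
  ]
}}

```text
time_s: 14.05
eef_pos: [0.4519, -0.2248, 0.0262]
eef_rot: [0.001, 1.0, 0.0, 0.001]
wrist_force: [0.7, 0.2, 6.5]
opening: 0.187
grasp_force: 58.9
```

Request:
{"api": "servo_tool", "payload": {
  "motion": [
    [[0, 0, -2, 0, 1], [0, 0, -4, 0, 1], [0, 0, -7, 0, 1], [0, 0, -10, 0, 1], [2, -4, -10, 0, 1]]
  ]
}}

```text
time_s: 14.55
eef_pos: [0.4728, -0.189, 0.1297]
eef_rot: [0.003, 1.0, -0.002, 0.003]
wrist_force: [2.1, 0.6, 0.0]
opening: 0.187
grasp_force: 58.7
```

Request:
{"api": "servo_tool", "payload": {
  "motion": [
    [[2.1, -4, 0, 0, 1], [4.2, -8, 0, 0, 1], [6.3, -12, 0, 0, 1], [8.4, -16, 0, 0, 1], [10.5, -19.5, 0, 0, 1]]
  ]
}}

```text
time_s: 15.05
eef_pos: [0.576, 0.0133, 0.1249]
eef_rot: [-0.0, 1.0, 0.001, -0.0]
wrist_force: [0.3, -1.6, -0.5]
opening: 0.189
grasp_force: 58.7
```

Request:
{"api": "servo_tool", "payload": {
  "motion": [
    [[2.1, -3.5, 0, 0, 1], [4.2, -7, 0, 0, 1], [6.3, -10.5, 0, 0, 1], [7.1, -12.3, 0, 0, 1], [7.1, -12.3, 0, 0, 1]]
  ]
}}

```text
time_s: 15.55
eef_pos: [0.6469, 0.137, 0.1245]
eef_rot: [-0.0, 1.0, 0.002, -0.0]
wrist_force: [-0.4, -0.4, 0.1]
opening: 0.189
grasp_force: 58.7
```

```bash
python3 - <<'E'
from h import *
c=snap('side'); save('s4',c,(240,100,400,220),5); print(ctrl.get_obs()['eef_pos'])
E
```

```text
[0.64625077 0.13530476 0.12433164]
```

View pics/s4.png

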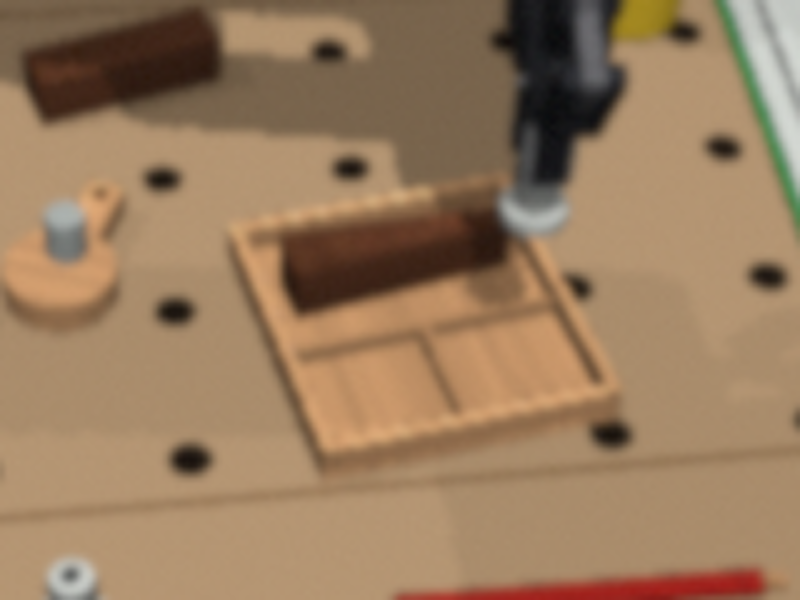

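The wedge lies flat in the long bay (395,260), and the dog hangs upright at (537,205). I'll lower it.

Request:
{"api": "servo_tool", "payload": {
  "motion": [
    [[0.1, 0.1, 3, 0, 1], [0.1, 0.1, 6, 0, 1], [0.1, 0.1, 8, 0, 1], [0.1, 0.1, 8.9, 0, 1], [0.1, 0.1, 9.1, 0, 1]]
  ]
}}

```text
time_s: 16.1
eef_pos: [0.6466, 0.1321, 0.0329]
eef_rot: [0.0, 1.0, -0.0, -0.001]
wrist_force: [-0.1, 0.7, 0.2]
opening: 0.184
grasp_force: 58.8
```

Request:
{"api": "servo_tool", "payload": {
  "motion": [
    [[0, 0, 0.1, 0, 1], [0, 0, 0.1, 0, 0.3], [0, 0, 0.1, 0, 0.3], [0, 0, 0.1, 0, 0.3], [0, 0, -4, 0, 0.2]]
  ]
}}

```text
time_s: 16.6
eef_pos: [0.6428, 0.133, 0.0683]
eef_rot: [0.0, 1.0, 0.0, -0.006]
wrist_force: [-0.2, 0.1, -0.5]
opening: 0.4
grasp_force: 0.0
```

Request:
{"api": "servo_tool", "payload": {
  "motion": [
    [[0, 0, -3.5, 0, 0], [-4, 2.4, -3.5, 0, 0], [-8, 4.9, -3.5, 0, 0], [-12, 7.4, -3.5, 0, 0], [-16, 9.9, -3.5, 0, 0]]
  ]
}}

```text
time_s: 17.1
eef_pos: [0.4864, 0.0334, 0.1094]
eef_rot: [0.0, 1.0, 0.001, 0.001]
wrist_force: [0.7, -1.0, 1.5]
opening: 0.5
grasp_force: 0.0
```

Request:
{"api": "servo_tool", "payload": {
  "motion": [
    [[-4, 2.5, 0, 0, 0], [-4.8, 3, 0, 0, 0], [-4.8, 3, 0, 0, 0], [-4.8, 3, 0, 0, 0]]
  ]
}}

```text
time_s: 17.5
eef_pos: [0.4413, 0.0039, 0.1098]
eef_rot: [0.0, 1.0, 0.0, 0.001]
wrist_force: [0.1, 0.4, 0.1]
opening: 0.501
grasp_force: 0.0
```

Request:
{"api": "servo_tool", "payload": {
  "motion": [
    [[-0.2, -0.1, 2.5, 0, 0], [-0.2, -0.1, 5, 0, 0], [-0.2, -0.1, 7.3, 0, 0], [-0.2, -0.1, 8.4, 0, 0], [-0.2, -0.1, 8.4, 0, 0]]
  ]
}}

```text
time_s: 18.0
eef_pos: [0.4375, 0.0057, 0.0236]
eef_rot: [-0.0, 1.0, 0.001, -0.001]
wrist_force: [0.1, -0.6, -0.0]
opening: 0.502
grasp_force: 0.0
```

Request:
{"api": "servo_tool", "payload": {
  "motion": [
    [[0, 0, 0, 0, 1], [0, 0, 0, 0, 1], [0, 0, 0, 0, 1], [0, 0, 0, 0, 1], [0, 0, 0, 0, 1]]
  ]
}}

```text
time_s: 18.5
eef_pos: [0.439, 0.0048, 0.0261]
eef_rot: [0.0, 1.0, 0.0, 0.001]
wrist_force: [0.2, 1.8, 5.6]
opening: 0.187
grasp_force: 58.9
```

Request:
{"api": "servo_tool", "payload": {
  "motion": [
    [[0, 0, -2, 0, 1], [0, 0, -4, 0, 1], [0, 0, -7, 0, 1], [0, 0, -10, 0, 1], [3, -2.5, -10, 0, 1]]
  ]
}}

```text
time_s: 19.0
eef_pos: [0.4693, 0.028, 0.1298]
eef_rot: [0.001, 1.0, -0.001, 0.004]
wrist_force: [1.5, -0.1, 0.5]
opening: 0.188
grasp_force: 58.7
```

Request:
{"api": "servo_tool", "payload": {
  "motion": [
    [[3, -2.5, 0, 0, 1], [6.5, -5, 0, 0, 1], [9.5, -7.8, 0, 0, 1], [11.3, -9.2, 0, 0, 1], [11.3, -9.2, 0, 0, 1]]
  ]
}}

```text
time_s: 19.5
eef_pos: [0.5824, 0.1237, 0.125]
eef_rot: [-0.0, 1.0, 0.001, 0.001]
wrist_force: [0.1, -0.6, -1.0]
opening: 0.193
grasp_force: 58.7
```

Request:
{"api": "servo_tool", "payload": {
  "motion": [
    [[0, 0, 0, 0, 1], [0, 0, 0, 0, 1]]
  ]
}}

```text
time_s: 19.7
eef_pos: [0.5796, 0.1215, 0.1246]
eef_rot: [0.0, 1.0, 0.0, -0.001]
wrist_force: [-0.8, 0.4, -0.4]
opening: 0.189
grasp_force: 58.7
```

Request:
{"api": "servo_tool", "payload": {
  "motion": [
    [[0.1, 0, 3, 0, 1], [0.1, 0, 6, 0, 1], [0.1, 0, 8, 0, 1], [0.1, 0, 8.9, 0, 1], [0.1, 0, 9.1, 0, 1]]
  ]
}}

```text
time_s: 20.2
eef_pos: [0.5805, 0.1214, 0.0331]
eef_rot: [0.0, 1.0, -0.0, -0.001]
wrist_force: [0.4, -0.4, -0.6]
opening: 0.189
grasp_force: 58.8
```

Request:
{"api": "servo_tool", "payload": {
  "motion": [
    [[0, 0, 0.1, 0, 1], [0, 0, 0.1, 0, 0.3], [0, 0, 0.1, 0, 0.3], [0, 0, 0.1, 0, 0.3], [0, 0, -4, 0, 0.2]]
  ]
}}

```text
time_s: 20.7
eef_pos: [0.5771, 0.122, 0.0691]
eef_rot: [0.0, 1.0, 0.0, -0.005]
wrist_force: [-0.6, -0.5, 0.2]
opening: 0.399
grasp_force: 0.0
```

Request:
{"api": "servo_tool", "payload": {
  "motion": [
    [[0, 0, -3.5, 0, 0], [-3.5, -2.5, -3.5, 0, 0], [-7.2, -5.2, -3.5, 0, 0], [-11, -8, -3.5, 0, 0], [-13.7, -9.7, -3.5, 0, 0]]
  ]
}}

```text
time_s: 21.2
eef_pos: [0.4422, 0.2203, 0.1092]
eef_rot: [-0.0, 1.0, 0.001, -0.0]
wrist_force: [0.4, 0.3, 0.4]
opening: 0.505
grasp_force: 0.0
```

Request:
{"api": "servo_tool", "payload": {
  "motion": [
    [[0, 0, 0, 0, 0], [0, 0, 0, 0, 0], [0, 0, 0, 0, 0]]
  ]
}}

```text
time_s: 21.5
eef_pos: [0.4458, 0.2187, 0.1095]
eef_rot: [-0.0, 1.0, 0.0, 0.001]
wrist_force: [-0.1, -0.5, -0.6]
opening: 0.501
grasp_force: 0.0
```

Request:
{"api": "servo_tool", "payload": {
  "motion": [
    [[-0.2, 0, 2.5, 0, 0], [-0.2, 0, 5, 0, 0], [-0.2, 0, 6.8, 0, 0], [-0.2, 0, 7.5, 0, 0], [-0.2, 0, 7.5, 0, 0]]
  ]
}}

```text
time_s: 22.0
eef_pos: [0.4426, 0.2182, 0.0331]
eef_rot: [0.0, 1.0, -0.0, -0.001]
wrist_force: [0.8, 0.3, 0.7]
opening: 0.501
grasp_force: 0.0
```

Request:
{"api": "servo_tool", "payload": {
  "motion": [
    [[0, 0, 0, 0, 1], [0, 0, 0, 0, 1], [0, 0, 0, 0, 1], [0, 0, 0, 0, 1], [0, 0, 0, 0, 1]]
  ]
}}

```text
time_s: 22.5
eef_pos: [0.4438, 0.2191, 0.0352]
eef_rot: [-0.0, 1.0, 0.0, 0.001]
wrist_force: [0.7, -1.0, 6.1]
opening: 0.182
grasp_force: 58.8
```

Request:
{"api": "servo_tool", "payload": {
  "motion": [
    [[0, 0, -2, 0, 1], [0, 0, -4, 0, 1], [0, 0, -7, 0, 1], [0, 0, -10, 0, 1], [1.5, 3.5, -10, 0, 1]]
  ]
}}

```text
time_s: 23.0
eef_pos: [0.4592, 0.187, 0.1383]
eef_rot: [-0.001, 1.0, 0.003, 0.004]
wrist_force: [2.6, -0.6, -1.5]
opening: 0.183
grasp_force: 58.8
```

Request:
{"api": "servo_tool", "payload": {
  "motion": [
    [[1.7, 4, 0, 0, 1], [3.4, 8, 0, 0, 1], [5.1, 12, 0, 0, 1], [6.8, 16, 0, 0, 1], [8.5, 20, 0, 0, 1]]
  ]
}}

```text
time_s: 23.5
eef_pos: [0.543, -0.0174, 0.134]
eef_rot: [-0.0, 1.0, 0.0, 0.0]
wrist_force: [0.7, 0.4, -1.8]
opening: 0.188
grasp_force: 58.7
```

Request:
{"api": "servo_tool", "payload": {
  "motion": [
    [[1.7, 4, 0, -5, 1], [3.4, 8, 0, -10, 1], [5.2, 12, 0, -15, 1], [5.2, 13.4, 0, -20.5, 1], [5.2, 13.4, 0, -20.5, 1]]
  ]
}}

```text
time_s: 24.0
eef_pos: [0.5948, -0.1522, 0.1336]
eef_rot: [0.0, 0.984, 0.177, -0.0]
wrist_force: [0.4, 0.4, -1.5]
opening: 0.181
grasp_force: 58.8
```

Request:
{"api": "servo_tool", "payload": {
  "motion": [
    [[0, 0, 0, 0, 1], [0, 0, 0, 0, 1]]
  ]
}}

```text
time_s: 24.2
eef_pos: [0.5944, -0.1484, 0.1337]
eef_rot: [-0.0, 0.984, 0.178, -0.0]
wrist_force: [-0.9, 0.5, -0.7]
opening: 0.184
grasp_force: 58.8
```

```bash
python3 - <<'E'
from h import *
c=snap('side'); save('s5',c,(220,190,400,350),4); print(ctrl.get_obs()['eef_pos'])
E
```

```text
[ 0.59455502 -0.14835583  0.13384526]
```

View pics/s5.png

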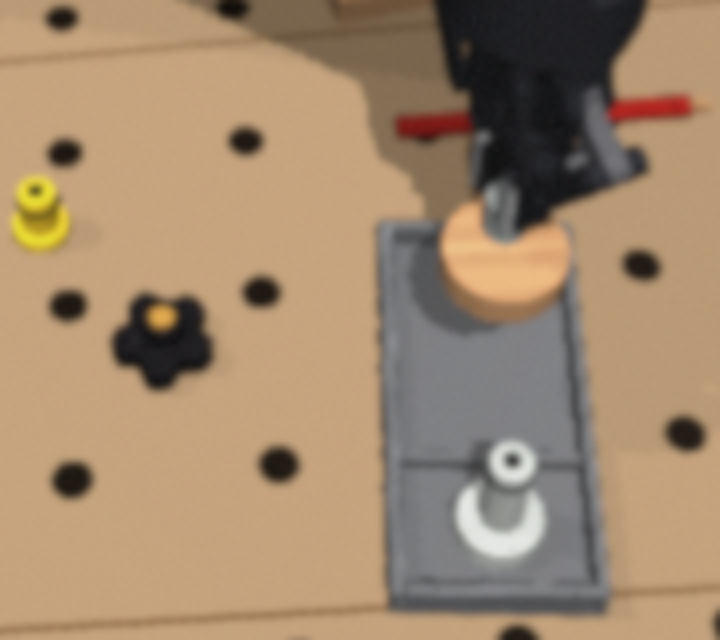

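The cam hangs level at (505,255) over the large bay, and the tall dog stands upright in the small bay (500,510). The knob at (160,340) and the yellow dog haven't been touched. I'll lower the cam.

Request:
{"api": "servo_tool", "payload": {
  "motion": [
    [[0.1, 0, 3, 0, 1], [0.1, 0, 6, 0, 1], [0.1, 0, 8, 0, 1], [0.1, 0, 8.9, 0, 1], [0.1, 0, 9.2, 0, 1]]
  ]
}}

```text
time_s: 24.75
eef_pos: [0.5951, -0.1482, 0.0413]
eef_rot: [-0.001, 0.984, 0.179, -0.001]
wrist_force: [-2.5, 2.2, 6.1]
opening: 0.186
grasp_force: 59.3
```

Request:
{"api": "servo_tool", "payload": {
  "motion": [
    [[0, 0, 0, 0, 1], [0, 0, 0, 0, 0.3], [0, 0, 0, 0, 0.3], [0, 0, 0, 0, 0.3], [0, 0, -4, 0, 0.2]]
  ]
}}

```text
time_s: 25.25
eef_pos: [0.5917, -0.1479, 0.0771]
eef_rot: [-0.003, 0.984, 0.178, -0.004]
wrist_force: [-0.1, 0.3, -1.7]
opening: 0.4
grasp_force: 0.0
```

Request:
{"api": "servo_tool", "payload": {
  "motion": [
    [[0, 0, -5, 0, 0.2], [0, 0, -10, 0, 0], [-5, -1, -12, 0, 0], [-10, -2, -14, 0, 0], [-14, -3, -14, 0, 0]]
  ]
}}

```text
time_s: 25.75
eef_pos: [0.4545, -0.1716, 0.225]
eef_rot: [0.002, 0.984, 0.179, 0.002]
wrist_force: [0.6, -0.8, 0.1]
opening: 0.499
grasp_force: 0.0
```

Request:
{"api": "servo_tool", "payload": {
  "motion": [
    [[-5, 0, 0, 0, 0], [-10, 0, 0, 0, 0], [-14, 0, 0, 0, 0], [-14, 0, 0, 0, 0], [-14, 0, 0, 0, 0]]
  ]
}}

```text
time_s: 26.25
eef_pos: [0.3231, -0.2204, 0.2226]
eef_rot: [0.001, 0.984, 0.177, 0.001]
wrist_force: [0.7, -0.4, 0.8]
opening: 0.501
grasp_force: 0.0
```

```bash
python3 - <<'E'
from h import *
c=snap('top'); save('t5',c,(80,120,480,280),2)
T={'p':(.607,.1675,np.radians(11)),'c':(.5934,-.1744,np.radians(-6))}
for n in ('top','side'):
    c=snap(n); W=world(c); z=W[...,2]
    def rep(nm,tr,x,y,r,lo,hi):
        m=(np.hypot(W[...,0]-x,W[...,1]-y)<r)&(z>lo)&(z<hi)&(c['depth']>0); p=W[m]
        if len(p)<5: print(n,nm,'hidden'); return
        q=(p[:,:2].max(0)+p[:,:2].min(0))/2; X,Y,a=T[tr]; d=q-[X,Y]
        print(n,nm,len(p),'zmax %.3f'%np.percentile(p[:,2],95),'tray xy',np.round([d[0]*np.cos(a)+d[1]*np.sin(a),-d[0]*np.sin(a)+d[1]*np.cos(a)],4))
    rep('dogB','p',.6477,.134,.02,.032,.06)
    rep('dogA','p',.582,.1215,.02,.032,.06)
    rep('wedge','p',.6,.2,.07,.027,.06)
    rep('tall','c',.587,-.2366,.025,.06,.09)
    rep('cam','c',.596,-.15,.03,.04,.07)
    rep('knob','c',.444,-.1245,.03,.02,.05); rep('block','p',.4793,.3626,.06,.02,.05)
E
```

```text
top dogB 74 zmax 0.042 tray xy [ 0.0317 -0.0435]
top dogA 80 zmax 0.042 tray xy [-0.0336 -0.0406]
top wedge 536 zmax 0.036 tray xy [-0.0012  0.0288]
top tall 96 zmax 0.072 tray xy [-0.0007 -0.0613]
top cam 75 zmax 0.050 tray xy [0.0012 0.0266]
top knob 94 zmax 0.030 tray xy [-0.1536  0.0333]
top block 763 zmax 0.030 tray xy [-0.0874  0.2163]
side dogB 57 zmax 0.041 tray xy [ 0.0344 -0.0431]
side dogA 59 zmax 0.041 tray xy [-0.0341 -0.0407]
side wedge 369 zmax 0.035 tray xy [-0.0002  0.0309]
side tall 129 zmax 0.072 tray xy [ 0.0016 -0.0617]
side cam 90 zmax 0.049 tray xy [0.0014 0.0249]
side knob 107 zmax 0.029 tray xy [-0.1536  0.0335]
side block 368 zmax 0.030 tray xy [-0.0884  0.2146]
```

View pics/t5.png

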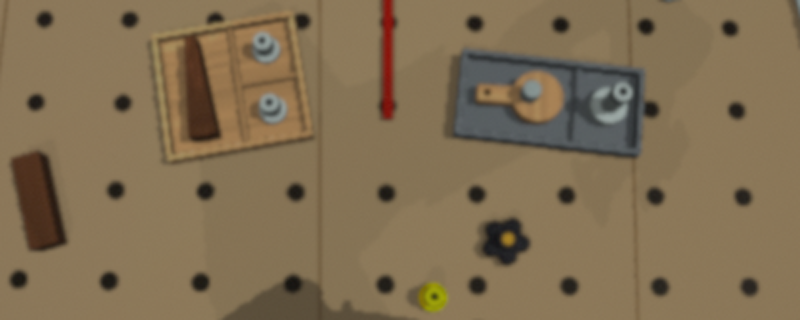

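All five pieces are flat in their bays: dogs at (264,46) and (271,107), wedge at (200,88), cam at (530,92) and tall dog at (612,100). The measured heights and tray coordinates are within limits. The knob and block haven't moved.

```bash
python3 -c "
from bench import ctrl
print(ctrl.hand_in())"
```

```text
the job is handed in; nothing more can be done
None
```

Job handed in, with no verdict returned: the last camera check, just before, showed both kits complete, all five pieces flat in their bays within limits, and the star knob and packing block where they started.

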